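Clamp a casting mould for pouring

ROBOT

A 6-joint arm with a two-finger parallel gripper is mounted at the origin on the work surface. World frame = base frame: x ahead of the robot, y to its left, z up, the work surface at z = 0. Lengths are in mm, angles in degrees, forces in N, time in s.
With the tool pointing down it reaches from about 300 to 850 mm from the base axis. Payload 4.2 kg.
Tool frame: the origin (TCP) lies midway between the tips of the shut fingers; the grasp point (between the pads) lies 19 mm behind it (env.grip_point_offset is the distance from the TCP to the grasp point, in mm); z points along the fingers, x is the direction in which the jaws open and shut, and the axes are right-handed (so a half turn about z gives the same grasp; the last joint's range is limited). The gripper opens to 91 mm and grips with 3 to 60 N. Pads are 32 mm wide; open, the fingers measure 118 mm over their backs; the gripper's body (76 mm by 178 mm) begins 60 mm behind the grasp point.
Start: joints at [66.463, 18.312, 89.639, -0, 72.044, -1.146], TCP at [219.038, 531.666, 185.176] pointing down, gripper open.
Joint ranges: [-177.97, 177.97], [-48.28, 115.42], [12.27, 149.76], [-77.06, 257.06], [2.81, 150.46], [-146.56, 146.56]. Speed limits (degrees/s): [147.25, 147.25, 180, 180, 180, 180].

INTERFACE

Orientations are given as [roll, pitch, yaw] about the fixed x, y, z axes, in that order (R = Rz(yaw) Ry(pitch) Rx(roll)).
In Python, from workcell import env gives the robot as it stands.
- The arm moves only by the shell command python3 -m pendant 'ROWS' [FORCE]. ROWS is JSON, a list of rows, each an object with "xyz": the shift along the tool's x, y, z in m, a list of three; "roll": the turn about the tool's z in degrees; "jaw": the closure, from 0 (fully open) to 1 (shut). A call has exactly 8 rows; each row is the pose to reach, as a shift and turn from the pose commanded when the call began, along the tool's axes at that moment; what a row does not reach only later rows make up. A row lasts 1/8 s, in which the tool goes at most 62.5 mm and 10.7 degrees, less where a joint would pass 70% of its speed; a pose out of reach is approached as far as the arm can. A call with a gripper value outside its range is refused whole. The fingers move at their own pace and stop on an object; FORCE is the grip in N (left out, the last holds). Time passes only in rows, so rows that repeat a pose let the fingers close, or fill a call up. It gives the time, the measured TCP pose, the force and the opening at its end, in the units of the state.
- env.state(): the state, without advancing time (a new reading comes with each control period).
- env.grab_frame(name): name is "side" or "top" or "wrist"; returns (picture, depth): 420x560x3 uint8, blue, green, red; 420x560 float32, mm along the optical axis (not along the pixel's ray), 0 where there is no reading.
- env.camera_params(name): a dict with "camera_matrix" (3x3 intrinsics, pixels), "cam_to_world" (4x4, takes a point from camera to world coordinates); the wrist camera has in their place "hand_eye" (4x4, takes a point from camera to tool coordinates, whose origin is the TCP and whose axes are the tool frame's). Camera axes: x right, y up, looking along -z (the intrinsics and any distortion apply to the point x, -y, -z); pixel columns grow to the right and rows downward; lengths in mm; the calibration is good to about 2 mm. A picture is of the moment at which its call begins: read the wrist's pose just before it. camera_params takes no time and is no camera call.
- env.job_done(): hands the job in, once; it reports no verdict.
The state is a dict: "time_s": time; "qpos": joint angles; "qvel": joint speeds; "effort": joint torques, N m; "ee_pos": TCP position; "ee_rot": TCP orientation; "force": force on the tool from outside, world axes, zero at the start; "torque": the same for the moment, N m; "gripper_width": finger opening in mm.
Only numpy, scipy, OpenCV 4.12 (cv2) and the standard library are available. Lean on these libraries where they do the work, as an engineer would, in place of code of your own. Each camera call takes 0.05 s, during which the arm holds its last target. There are 200 camera calls.

TASK

Get the closed graphite mould ready for pouring. First open the empty mould clamp: lift its lever out of the notch it is parked in, take it through the slot in the gate to the other end and let it drop into the notch there. Then stand the mould up on the table on its plain end, pouring cup upwards, let go of it, then take it again and set it upright on the clamp's bed between the fixed plate and the sprung plate, without dropping it; finally bring the lever back and drop it into its first notch so that the mould is held tight, and leave the other things on the table where they are.

Things in the scene. Friction and masses are not known exactly. Their poses are not given: they have to be found in the camera images.
- clamp: mould clamp bolted to the table. Origin: on the table top under the middle of the seat; z up, at yaw 0 axes parallel to the robot's. In mm: grey base 20 thick, x -110 to 90, y -255 to 45. Fixed steel plate: face at y = +18, top at z = 72, 150 wide. Two guide rods along y at x = -53 and +53, 12 thick, tops at z = 48. The mould's 36 mm thickness goes along y, its 56 mm width along x.
- seat (a point): the middle of the seat on the clamp's bed, where a clamped mould's foot stands: clamp frame (0, 0, 25) mm; bed top 25 mm above the table
- press_plate: sprung moving plate of the clamp, 84 mm wide (x), 12 thick, top at z = 70 mm. Its origin is NOT on it but at the clamp's origin when swing = 0, and moves with the plate along y. Its face, clamp frame: y = -15 mm with the lever closed on nothing (gap 33, too small for the mould), y = -43 with the lever open (gap 61). The mould pushes it back 3 mm; it then presses with about 18 N.
- swing (a joint): sweep of the clamp lever about its vertical hub axis, rad: 0 = closed (first notch), 1.2 = open (other notch), growing anticlockwise from above. From the hub the lever points at pi - 0.6 + swing from the clamp's +x axis. It drops only within 0.035 of 0 or of 1.2, where the slot ends; in between it rides on a sill. Takes 1 N at the grip, up to 4 N near 0 when the plate meets the mould.
- lift (a joint): tipping up of the lever about a level pin at the hub, rad: 0 = lying down in a notch, 0.12 = just clear of the sill (grip about 19 mm up), 0.20 = top of the slot (about 31 mm up). A spring and its weight push it down with 4 to 6 N at the grip; let go, it falls.
- hub (a point): on the lever's vertical hub axis at the height of its level pin: clamp frame (22, -165, 90) mm. The curved gate plate with the slot, 6 mm thick, top 130 mm above the table, stands 115 mm from this axis, on the lever's side.
- grip (a point): middle of the lever's upright round black hand grip: 26 mm diameter, from 100 to 160 mm above the table when down, this point 132 up. Tipped by t it is 155 cos t - 42 sin t mm from the hub axis and 90 + 155 sin t + 42 cos t mm up. Close the fingers across the lever (along its sweep): the gate plate is 40 mm nearer the hub. The grip may turn and tip between the fingers.
- mould: closed two-part graphite mould, dark grey block 78 x 56 x 36 mm, 0.21 to 0.35 kg, parting line round its thickness, pouring cup (ring 26 mm across, standing out 6 mm, dark inside) on one small end. Starts lying on a broad face. Origin: centre of that face; x along the 78 mm to the cup, y along the 56, z along the 36. Upright = x up; either broad face may face the fixed plate.
- mouth (a point): centre of the rim of the mould's pouring cup: mould frame (45, 0, 18) mm
- foot (a point): centre of the mould's plain small end, the one it stands on: mould frame (-39, 0, 18) mm. The middle of mass is 39 mm above it when upright; held well off its middle the mould can swing between two fingers
- spare_half: bystander: a single mould half lying cavity up, same dark graphite, 78 x 56 but only 18 mm thick, no pouring cup; origin centre of its underside, x along the 78 mm. Stays where it is. It and the mould may swap places.
- pliers: bystander: pliers with black handles, 150 mm long, 13 mm high, lying flat; origin at the table near the rivet
- t_key: bystander: hex key with a black T handle 90 mm wide, 120 mm long, 14 mm high, lying; origin on the table under the shaft
- tape_roll: bystander: roll of beige tape lying flat, 92 mm in diameter, 24 mm high; origin centre of its underside
- marker: bystander: marker pen 135 mm long, 17 mm thick, lying; origin on the table under its middle
- goggles: bystander: clear safety goggles 150 mm wide, 65 mm high, standing with the side arms behind; origin on the table under the lens
- ladle: bystander: casting ladle, bowl 64 mm across and 30 mm high, handle 215 mm long; origin under the bowl
Not all that is in view belongs to the job. Leave any blue or green look-alike of the mould alone.

How it is judged:
By the outcome, as a careful person would: the job done as asked, in the order asked, and still so for the second after the job is handed in, with the robot touching nothing.
It also fails if it takes over 72 s, if anything falls off the work surface, if the arm or the gripper's body presses on something with over 40 N, if the wrist force passes 120 N, or if a joint passes its speed limit or range.

## Working session

There is one attempt and no reset: what is moved stays moved. The work goes in short steps, Python scripts to look and compute and a shell command to move; the robot and the scene stay as the last step left them, time stands still between calls to the robot, and variables do not carry over. Pictures are saved under pics/ and viewed, about 8 in all and at most 12, crops included, and the job is handed in when it is done.

```bash
mkdir -p pics; ls
python3 - <<'E'
from workcell import env
import cv2, numpy as np
print(env.state())
for n in ("top","side"):
    im,d=env.grab_frame(n); cv2.imwrite(f"pics/{n}0.png",im); np.save(f"{n}0.npy",d); print(n,env.camera_params(n))
print(env.camera_params("wrist"),env.grip_point_offset)
E
```

```text
pics
{'time_s': 0.0, 'qpos': array([ 6.64624969e+01,  1.83527710e+01,  8.97068504e+01, -4.17769896e-04,
        7.20427637e+01, -1.14500995e+00]), 'qvel': array([-0.02568849, -0.00762141, -0.04865668,  0.08009941,  0.01011618,
        0.04692075]), 'effort': array([ 6.42352443e-04, -4.12470782e+01, -2.31976497e+01,  7.27433665e-02,
        4.58260160e-02, -1.38695286e-04]), 'ee_pos': array([218.81777379, 531.13749973, 184.30598284]), 'ee_rot': array([-1.79998351e+02,  1.02372505e-01,  6.76076375e+01]), 'force': array([-0.67923542,  0.05237279,  0.28380638]), 'torque': array([0.01588158, 0.06102723, 0.0123069 ]), 'gripper_width': 91.0382602629637}
top {'camera_matrix': array([[434.99071873,   0.        , 286.46554207],
       [  0.        , 434.99071873, 211.72877209],
       [  0.        ,   0.        ,   1.        ]]), 'cam_to_world': array([[ 2.78325844e-02,  9.80154431e-01, -1.96271847e-01,
         3.07406236e+02],
       [-9.99279614e-01,  3.23492978e-02,  1.98437698e-02,
        -5.99237822e+00],
       [ 2.57992154e-02,  1.95578152e-01,  9.80348707e-01,
         1.20776098e+03
[... 457 characters left out ...]
    [ 1.22196409e-02,  7.51809896e-01,  6.59266684e-01,
         9.82199518e+02],
       [ 0.00000000e+00,  0.00000000e+00,  0.00000000e+00,
         1.00000000e+00]])}
{'camera_matrix': array([[316.56794244,   0.        , 280.96931448],
       [  0.        , 316.56794244, 209.87883388],
       [  0.        ,   0.        ,   1.        ]]), 'hand_eye': array([[ 9.99999154e-01, -1.24494435e-03,  3.77057884e-04,
        -1.59691447e-01],
       [-1.08509756e-03, -9.58226377e-01, -2.86008798e-01,
        -8.11800029e+01],
       [ 7.17371848e-04,  2.86008147e-01, -9.58226917e-01,
        -1.99384304e+02],
       [ 0.00000000e+00,  0.00000000e+00,  0.00000000e+00,
         1.00000000e+00]])} 18.8
```

View pics/top0.png

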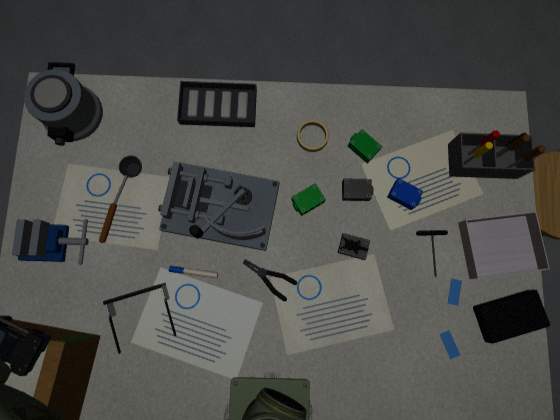

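View pics/side0.png

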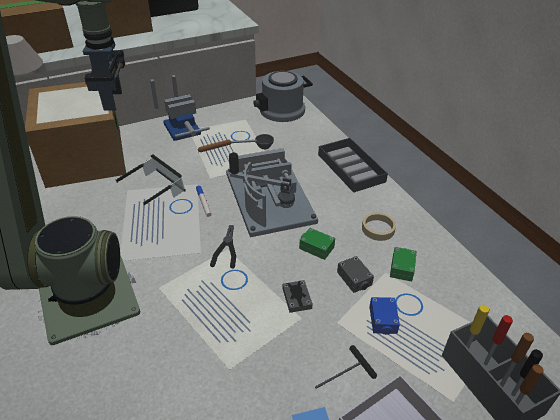

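```bash
cat > h.py <<'E'
from workcell import env
import cv2, numpy as np
def pose(n):
    P=env.camera_params(n); K=P["camera_matrix"]
    if "cam_to_world" in P: return K,P["cam_to_world"]
    s=env.state(); return K,tool()@P["hand_eye"]
def tool():
    from scipy.spatial.transform import Rotation as R
    s=env.state(); T=np.eye(4); T[:3,:3]=R.from_euler('xyz',s["ee_rot"],degrees=True).as_matrix(); T[:3,3]=s["ee_pos"]; return T
def cloud(K,T,d):
    v,u=np.mgrid[:d.shape[0],:d.shape[1]]
    p=np.stack([(u-K[0,2])/K[0,0]*d,-(v-K[1,2])/K[1,1]*d,-d],-1)
    return p@T[:3,:3].T+T[:3,3]
def ray(K,T,uv,z):
    uv=np.atleast_2d(uv).astype(float)
    r=np.c_[(uv[:,0]-K[0,2])/K[0,0],-(uv[:,1]-K[1,2])/K[1,1],-np.ones(len(uv))]@T[:3,:3].T
    return T[:3,3]+r*((z-T[2,3])/r[:,2])[:,None]
def proj(K,T,p):
    q=(np.atleast_2d(p)-T[:3,3])@T[:3,:3]
    return np.c_[K[0,0]*q[:,0]/-q[:,2]+K[0,2],K[1,1]*q[:,1]/q[:,2]+K[1,2]]
E
python3 - <<'E'
from h import *
im=cv2.imread("pics/top0.png"); d=np.load("top0.npy"); K,T=pose("top"); P=cloud(K,T,d)
v,u=np.mgrid[:420,:560]
tab=(im.min(2)>120)&(abs(P[...,2])<20)&(d>0); print("table z",np.median(P[tab][:,2]),P[tab][:,2].std())
def box(name,sub,z0,z1,zp,cond=None):
    x0,x1,y0,y1=sub; m=(P[...,2]>z0)&(P[...,2]<z1)&(u>=x0)&(u<x1)&(v>=y0)&(v<y1)
    if cond is not None: m&=cond
    m=cv2.morphologyEx(m.astype(np.uint8),cv2.MORPH_OPEN,np.ones((2,2)))
    n,l,st,c=cv2.connectedComponentsWithStats(m); i=1+st[1:,4].argmax()
    q=P[l==i]; r=cv2.minAreaRect(q[:,:2].astype(np.float32)); print(name,st[i],"zmed",np.median(q[:,2]),r, cv2.boxPoints(r).round(1).tolist())
box("base",(150,290,150,260),12,28,20)
box("mould",(336,378,168,212),26,46,36)
box("spare",(330,376,226,264),8,30,18)
dark=im.max(2)<45
m=dark&(u>180)&(u<215)&(v>215)&(v<245)&(P[...,2]>100); print("grip px",u[m].mean(),v[m].mean(),m.sum(), np.median(P[m],0))
a=cv2.resize(im[130:270,140:290],None,fx=3.7,fy=3.7,interpolation=cv2.INTER_CUBIC)[:, :]
b=cv2.resize(im[165:270,330:390],None,fx=4,fy=4,interpolation=cv2.INTER_CUBIC)
s=cv2.imread("pics/side0.png"); c=cv2.resize(s[245:320,275:390],None,fx=2,fy=2,interpolation=cv2.INTER_CUBIC)
o=np.zeros((600,800,3),np.uint8); o[:518,:555]=a; o[:420,556:796]=b; o[440:590,560:790]=c
cv2.imwrite("pics/crop1.png",o)
E
```

```text
table z 1.1214501489110944 2.2944593536095295
base [ 202  168   78   83 3312] zmed 20.795165662320642 ((485.4888610839844, 99.92463684082031), (213.159912109375, 355.37322998046875), 89.78646850585938) [[307.3999938964844, -6.0], [662.7999877929688, -7.300000190734863], [663.5999755859375, 205.8000030517578], [308.20001220703125, 207.1999969482422]]
mould [344 180  30  20 573] zmed 35.86267354327015 ((497.2152099609375, -119.98603820800781), (92.67630004882812, 433.0116271972656), 46.93161392211914) [[307.3999938964844, -6.0], [623.7000122070312, -301.70001220703125], [687.0, -234.0], [370.70001220703125, 61.70000076293945]]
spare [339 234  32  27 590] zmed 18.59342586527748 ((410.70660400390625, -127.8404541015625), (88.61270904541016, 306.9518737792969), 24.18792152404785) [[307.3999938964844, -6.0], [433.20001220703125, -286.0], [514.0, -249.6999969482422], [388.20001220703125, 30.299999237060547]]
grip px 195.65925925925927 230.9037037037037 135 [463.84698819 192.72399611 158.25466946]
```

View pics/crop1.png

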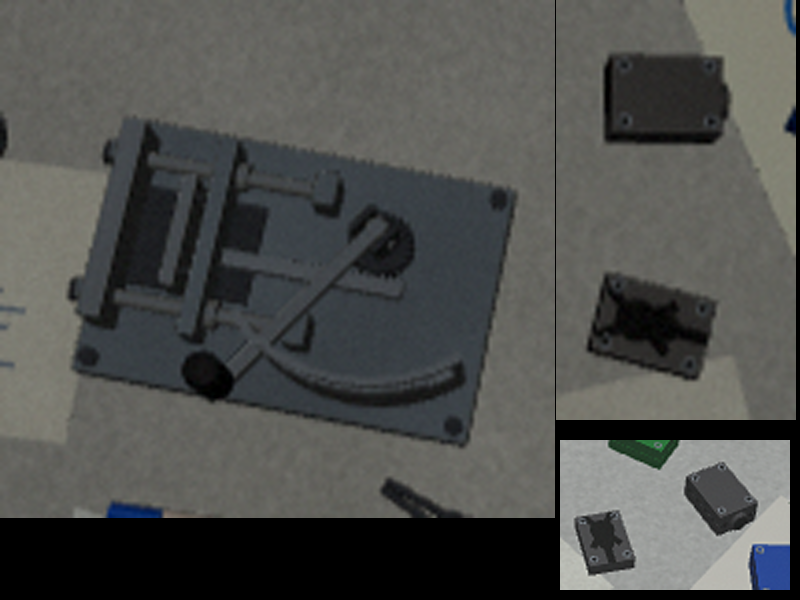

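The dark-grey block at top (357,189) has a full thickness and a cup at its right end (≈(372,190)), so it is the mould. The dark one at (353,246) is open with its cavity up, so it is the spare half. The green blocks (309,199) and (365,145) and the blue one (405,193) are look-alikes. The lever is parked with its grip at (196,231).

Run:
```python
from h import *
from scipy.spatial.transform import Rotation as R
im=cv2.imread("pics/top0.png"); d=np.load("top0.npy"); K,T=pose("top"); P=cloud(K,T,d); v,u=np.mgrid[:420,:560]
c=np.array([[127,117],[517,188],[467,445],[75,372]])/3.7+[140,130]
q=ray(K,T,c-0.4,20)[:,:2]; print("base corners",q.round(1).tolist())
# clamp corners: TL=(90,45) TR=(90,-255) BR=(-110,-255) BL=(-110,45)
L=np.array([[90,45],[90,-255],[-110,-255],[-110,45]],float)
M,_=cv2.estimateAffinePartial2D(L,q); s=np.hypot(M[0,0],M[1,0]); yaw=np.degrees(np.arctan2(M[1,0],M[0,0])); print("scale",s,"yaw",yaw)
th=np.radians(yaw); Rz=np.array([[np.cos(th),-np.sin(th)],[np.sin(th),np.cos(th)]]); o=q.mean(0)-Rz@L.mean(0); print("clamp o",o)
hub=o+Rz@[22,-165]; a=np.pi-.6+th; g=hub+155*np.array([np.cos(a),np.sin(a)]); print("hub",hub,"grip",g,"dir",np.degrees(a))
m=(im.max(2)<45)&(u>180)&(u<215)&(v>215)&(v<245)&(P[...,2]>150)&(P[...,2]<170); print("grip top cloud",P[m].mean(0),m.sum(), ray(K,T,[196-.0,229],160))
print("hub meas?",hub)
for n,z0,(x0,x1,y0,y1) in(("mould",36,(336,378,168,212)),("spare",18,(330,376,226,264)),("clamp20",20,(150,290,150,260))):
    m=(abs(P[...,2]-z0)<8)&(d>0)&(u>=x0)&(u<x1)&(v>=y0)&(v<y1)
    q=P[m].astype(np.float32); r=cv2.minAreaRect(q[:,:2]); print(n,r,"mean",q.mean(0),"z",np.median(q[:,2]))
# side view mould
ims=cv2.imread("pics/side0.png"); ds=np.load("side0.npy"); Ks,Ts=pose("side"); Q=cloud(Ks,Ts,ds)
for n,z0,(x0,y0) in(("mould",36,(500,-150)),("spare",18,(400,-140))):
    m=(abs(Q[...,2]-z0)<6)&(ds>0)&(abs(Q[...,0]-x0)<60)&(abs(Q[...,1]-y0)<60)&(ims.max(2)<130)
    print("side",n,m.sum(),cv2.minAreaRect(Q[m][:,:2].astype(np.float32)),Q[m].mean(0))
print(proj(Ks,Ts,[*g,160]))
```

```text
base corners [[680.5, 292.6], [634.7, -7.4], [437.0, 23.4], [482.3, 315.5]]Traceback (most recent call last):
  File "<stdin>", line 8, in <module>
cv2.error: OpenCV(4.12.0) /io/opencv/modules/calib3d/src/ptsetreg.cpp:1108: error: (-215:Assertion failed) count >= 0 && to.checkVector(2) == count in function 'estimateAffinePartial2D'
```

```bash
cat > m.py <<'E'
from h import *
im=cv2.imread("pics/top0.png"); d=np.load("top0.npy"); K,T=pose("top"); P=cloud(K,T,d); v,u=np.mgrid[:420,:560]
c=np.array([[127,117],[517,188],[467,445],[75,372]])/3.7+[140,130]
q=np.ascontiguousarray(ray(K,T,c-0.4,20)[:,:2])
L=np.array([[90,45],[90,-255],[-110,-255],[-110,45]],float)
M,_=cv2.estimateAffinePartial2D(L,q,ransacReprojThreshold=20); s=np.hypot(M[0,0],M[1,0]); yaw=np.degrees(np.arctan2(M[1,0],M[0,0])); print("scale",s,"yaw",yaw)
th=np.radians(yaw); Rz=np.array([[np.cos(th),-np.sin(th)],[np.sin(th),np.cos(th)]]); o=q.mean(0)-Rz@L.mean(0); print("clamp o",o)
print("resid",(L@Rz.T+o-q).round(1).tolist())
hub=o+Rz@[22,-165]; a=np.pi-.6+th; g=hub+155*np.array([np.cos(a),np.sin(a)]); print("hub",hub,"grip",g,"dir",np.degrees(a))
m=(im.max(2)<45)&(u>180)&(u<215)&(v>215)&(v<245)&(P[...,2]>150)&(P[...,2]<170); print("grip top cloud",P[m].mean(0),m.sum(), ray(K,T,[196-.0,229],160))
for n,z0,(x0,x1,y0,y1) in(("mould",36,(336,378,168,212)),("spare",18,(330,376,226,264)),("clamp20",20,(150,290,150,260))):
    m=(abs(P[...,2]-z0)<8)&(d>0)&(u>=x0)&(u<x1)&(v>=y0)&(v<y1)
    q=P[m].astype(np.float32); r=cv2.minAreaRect(q[:,:2]); print(n,r,"mean",q.mean(0),"z",np.median(q[:,2]))
ims=cv2.imread("pics/side0.png"); ds=np.load("side0.npy"); Ks,Ts=pose("side"); Q=cloud(Ks,Ts,ds)
for n,z0,(x0,y0) in(("mould",36,(560,-190)),("spare",18,(420,-170))):
    m=(abs(Q[...,2]-z0)<6)&(ds>0)&(abs(Q[...,0]-x0)<70)&(abs(Q[...,1]-y0)<70)&(ims.max(2)<130)
    print("side",n,m.sum(),cv2.minAreaRect(Q[m][:,:2].astype(np.float32)),Q[m].mean(0))
print(proj(Ks,Ts,[*g,160]))
E
python3 m.py
```

```text
scale 0.9983687339229852 yaw -8.426661935701366
clamp o [583.91119133 258.44871016]
resid [[-0.9, -2.9], [0.9, 0.4], [0.7, -1.1], [-0.6, 3.6]]
hub [581.4940305   92.00605537] grip [467.77349235 197.32765431] dir 137.19587035644923
grip top cloud [466.0745882  195.41808729 159.61326186] 89 [[467.25409418 190.90128596 160.        ]]Traceback (most recent call last):
  File "m.py", line 13, in <module>
    q=P[m].astype(np.float32); r=cv2.minAreaRect(q[:,:2]); print(n,r,"mean",q.mean(0),"z",np.median(q[:,2]))
                                 ~~~~~~~~~~~~~~~^^^^^^^^^
cv2.error: OpenCV(4.12.0) /io/opencv/modules/imgproc/src/convhull.cpp:143: error: (-215:Assertion failed) total >= 0 && (depth == CV_32F || depth == CV_32S) in function 'convexHull'
```

```bash
sed -i 's/r=cv2.minAreaRect(q\[:,:2\])/r=cv2.minAreaRect(np.ascontiguousarray(q[:,:2]))/; s/cv2.minAreaRect(Q\[m\]\[:,:2\].astype(np.float32))/cv2.minAreaRect(np.ascontiguousarray(Q[m][:,:2],np.float32))/' m.py; sed -i 's/im.max(2)<45)&(u>180/im.max(2)<60)\&(u>180/' m.py; python3 m.py | tail -7
python3 -m pendant '[{"xyz":[-0.027,0.045,-0.002],"roll":2.5,"jaw":0},{"xyz":[-0.054,0.09,-0.004],"roll":5,"jaw":0},{"xyz":[-0.081,0.135,-0.006],"roll":8,"jaw":0},{"xyz":[-0.108,0.18,-0.008],"roll":11,"jaw":0},{"xyz":[-0.135,0.225,-0.01],"roll":14,"jaw":0},{"xyz":[-0.162,0.27,-0.012],"roll":17,"jaw":0},{"xyz":[-0.189,0.315,-0.014],"roll":20.4,"jaw":0},{"xyz":[-0.2155,0.3575,-0.015],"roll":20.4,"jaw":0}]'
python3 - <<'E'
from h import *
s=env.state();print(s)
K,T=pose("wrist");im,d=env.grab_frame("wrist");cv2.imwrite("pics/w1.png",im);np.save("w1.npy",d);np.save("w1T.npy",T)
E
```

```text
grip top cloud [466.0745882  195.41808729 159.61326186] 89 [[467.25409418 190.90128596 160.        ]]
mould ((615.6242065429688, -227.0390625), (56.95560073852539, 82.46256256103516), 0.03855432942509651) mean [ 614.9214  -225.09262   35.82511] z 35.997906
spare ((456.6865234375, -218.7260284423828), (78.67924499511719, 57.41627502441406), 75.80823516845703) mean [ 455.6825   -217.97505    18.612286] z 18.753202
clamp20 ((559.6898193359375, 156.07290649414062), (299.7569580078125, 201.08236694335938), 80.9229507446289) mean [552.916    133.51793   21.073296] z 20.99555
side mould 447 ((603.193115234375, -189.0271453857422), (50.68389129638672, 144.80270385742188), 8.02944564819336) [ 604.62071898 -212.18920616   35.49467111]
side spare 446 ((456.6295166015625, -212.74850463867188), (68.99723052978516, 56.916866302490234), 76.95771789550781) [ 454.91720494 -211.99580382   18.48755508]
[[233.5837837  153.60337109]]
time_s: 1.1
ee_pos: [468.2, 194.6, 200.0]
ee_rot: [-180.0, 0.0, 47.2]
force: [0.4, 0.4, -0.2]
gripper_width: 91.0
{'time_s': 1.1, 'qpos': array([ 2.12672178e+01,  1.16255038e+01,  9.67702247e+01,  7.43263606e-03,
        7.16141938e+01, -2.59111344e+01]), 'qvel': array([-44.61544345,   6.45699614,  -9.33975127,   0.11930875,
         2.84086611, -44.92378284]), 'effort': array([ 3.49379271e+00, -3.63053942e+01, -2.22482032e+01, -2.34431878e-02,
        1.95816108e-01,  7.18060490e-01]), 'ee_pos': array([468.2212573 , 194.63182849, 199.98919653]), 'ee_rot': array([-1.79989320e+02,  5.84305497e-03,  4.71760078e+01]), 'force': array([ 0.39425461,  0.41295931, -0.15676564]), 'torque': array([-0.03070253,  0.04873985,  0.0469627 ]), 'gripper_width': 90.96339389212142}
```

View pics/w1.png

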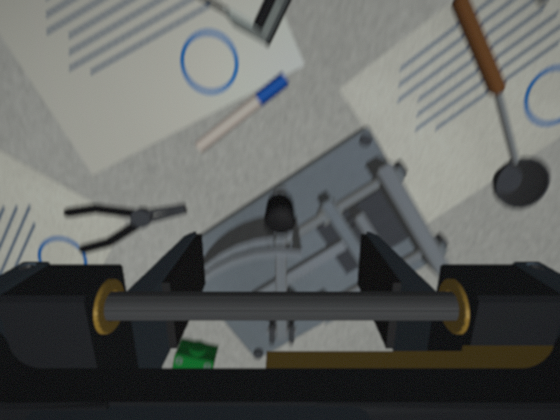

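Wrist view: the lever grip is at (280,212), centred between the fingers. The gate runs below-left of it, and the clamp's fixed plate is at (410,215).

Run:
```python
from h import *
im=cv2.imread("pics/w1.png");d=np.load("w1.npy");T=np.load("w1T.npy");K=env.camera_params("wrist")["camera_matrix"];P=cloud(K,T,d);v,u=np.mgrid[:420,:560]
m=(abs(P[...,2]-160)<5)&(abs(u-280)<30)&(v>180)&(v<250)&(d>0);q=P[m];print(m.sum(),q.mean(0),q.min(0),q.max(0),u[m].mean(),v[m].mean())
c,r=cv2.minEnclosingCircle(np.ascontiguousarray(q[:,:2],np.float32));print(c,r)
m=(abs(P[...,2]-20)<4)&(d>0)&(v<255);q=P[m];print(cv2.minAreaRect(np.ascontiguousarray(q[:,:2],np.float32)))
# lever yaw from lever bar
print(env.state()["ee_pos"])
```

```text
736 [464.7258301  196.24482049 158.92172306] [453.04709503 182.96264348 155.06453169] [478.18102452 207.80872692 161.26434265] 279.7554347826087 216.60190217391303
(465.50634765625, 195.5348358154297) 12.877089500427246
((501.4597473144531, 307.6027526855469), (420.97314453125, 290.17950439453125), 47.312042236328125)
[471.65280836 190.04028014 199.99150208]
```

```bash
python3 -m pendant '[{"xyz":[-0.001,-0.001,0],"roll":0,"jaw":0},{"xyz":[-0.001,-0.001,0],"roll":0,"jaw":0},{"xyz":[-0.001,-0.001,0.02],"roll":0,"jaw":0},{"xyz":[-0.001,-0.001,0.04],"roll":0,"jaw":0},{"xyz":[-0.001,-0.001,0.06],"roll":0,"jaw":0},{"xyz":[-0.001,-0.001,0.079],"roll":0,"jaw":0},{"xyz":[-0.001,-0.001,0.079],"roll":0,"jaw":0.3},{"xyz":[-0.001,-0.001,0.079],"roll":0,"jaw":0.5}]' 15
```

```text
time_s: 2.15
ee_pos: [466.1, 197.1, 121.9]
ee_rot: [180.0, -0.1, 47.3]
force: [0.1, -0.0, 0.9]
gripper_width: 74.4
```

```bash
python3 -m pendant '[{"xyz":[0,0,0],"roll":0,"jaw":0.7},{"xyz":[0,0,0],"roll":0,"jaw":1},{"xyz":[0,0,0],"roll":0,"jaw":1},{"xyz":[0,0,0],"roll":0,"jaw":1},{"xyz":[0,0.002,-0.006],"roll":0,"jaw":1},{"xyz":[0,0.005,-0.012],"roll":0,"jaw":1},{"xyz":[0,0.007,-0.018],"roll":0,"jaw":1},{"xyz":[0,0.01,-0.0245],"roll":0,"jaw":1}]' 25
python3 - <<'E'
import numpy as np
# arc in tool axes at start (yaw y0 tool x along sweep, y to hub), r=145
for y0,a in ((0,range(0,36,1)),):
  pass
r=145
for k in range(0,9):
  t=np.radians(68.75*k/16); print(k, round(-r*np.sin(t),1), round(r*(1-np.cos(t)),1), round(np.degrees(t),1))
E
```

```text
time_s: 3.15
ee_pos: [474.2, 188.2, 145.4]
ee_rot: [179.9, 0.1, 47.2]
force: [5.3, -3.6, -10.1]
gripper_width: 24.6
0 -0.0 0.0 0.0
1 -10.9 0.4 4.3
2 -21.7 1.6 8.6
3 -32.3 3.7 12.9
4 -42.8 6.5 17.2
5 -53.1 10.1 21.5
6 -63.1 14.4 25.8
7 -72.7 19.5 30.1
8 -81.9 25.3 34.4
```

```bash
python3 -m pendant '[{"xyz":[-0.0109,0.001,0],"roll":-4.3,"jaw":1},{"xyz":[-0.0217,0.0026,0],"roll":-8.6,"jaw":1},{"xyz":[-0.0323,0.0047,0],"roll":-12.9,"jaw":1},{"xyz":[-0.0428,0.0075,0],"roll":-17.2,"jaw":1},{"xyz":[-0.0531,0.0111,0],"roll":-21.5,"jaw":1},{"xyz":[-0.0631,0.0154,0],"roll":-25.8,"jaw":1},{"xyz":[-0.0727,0.0205,0],"roll":-30.1,"jaw":1},{"xyz":[-0.0819,0.0263,0],"roll":-34.4,"jaw":1}]'
```

```text
time_s: 4.15
ee_pos: [438.7, 111.5, 145.9]
ee_rot: [179.8, -0.1, 81.7]
force: [5.3, 0.6, -9.9]
gripper_width: 24.3
```

```bash
python3 -m pendant '[{"xyz":[-0.0109,0.0005,0],"roll":-4.3,"jaw":1},{"xyz":[-0.0217,0.0018,0],"roll":-8.6,"jaw":1},{"xyz":[-0.0323,0.0039,0],"roll":-12.9,"jaw":1},{"xyz":[-0.0428,0.0067,0],"roll":-17.2,"jaw":1},{"xyz":[-0.0531,0.0103,0],"roll":-21.5,"jaw":1},{"xyz":[-0.0631,0.0146,0],"roll":-25.8,"jaw":1},{"xyz":[-0.0727,0.0197,0],"roll":-30.1,"jaw":1},{"xyz":[-0.0819,0.0255,0],"roll":-34.4,"jaw":1}]'
```

```text
time_s: 5.15
ee_pos: [452.2, 27.7, 145.8]
ee_rot: [179.7, -0.1, 116.1]
force: [5.0, 4.3, -10.6]
gripper_width: 24.4
```

```bash
python3 -m pendant '[{"xyz":[0,-0.001,0.003],"roll":0,"jaw":1},{"xyz":[0,-0.003,0.007],"roll":0,"jaw":1},{"xyz":[0,-0.005,0.011],"roll":0,"jaw":1},{"xyz":[0,-0.007,0.015],"roll":0,"jaw":1},{"xyz":[0,-0.009,0.019],"roll":0,"jaw":1},{"xyz":[0,-0.011,0.0235],"roll":0,"jaw":1},{"xyz":[0,-0.0115,0.0245],"roll":0,"jaw":1},{"xyz":[0,-0.0115,0.0245],"roll":0,"jaw":1}]'
```

```text
time_s: 6.15
ee_pos: [443.0, 22.4, 124.5]
ee_rot: [179.5, 0.1, 116.0]
force: [1.9, 2.8, 10.6]
gripper_width: 24.1
```

```bash
python3 -m pendant '[{"xyz":[0,0,0],"roll":0,"jaw":0},{"xyz":[0,0,0],"roll":0,"jaw":0},{"xyz":[0,0,0],"roll":0,"jaw":0},{"xyz":[0,0,-0.02],"roll":0,"jaw":0},{"xyz":[0,0,-0.05],"roll":0,"jaw":0},{"xyz":[0,0,-0.08],"roll":8,"jaw":0},{"xyz":[0,0,-0.1],"roll":16,"jaw":0},{"xyz":[0,0,-0.1],"roll":24,"jaw":0}]'
python3 - <<'E'
from h import *
im,d=env.grab_frame("top");K,T=pose("top");P=cloud(K,T,d)
hub=np.array([579.4,90.3])
cv2.imwrite("pics/side1.png",cv2.resize(env.grab_frame("side")[0][130:250,200:340],None,fx=4,fy=4))
v,u=np.mgrid[:420,:560]
m=(im.max(2)<60)&(d>0)&(abs(np.hypot(P[...,0]-579,P[...,1]-90)-155)<30)&(P[...,2]>120)&(P[...,2]<200)&(P[...,1]<130)
print(m.sum(),np.median(P[m],0) if m.any() else None)
E
```

```text
time_s: 7.15
ee_pos: [440.7, 21.6, 222.6]
ee_rot: [179.9, 0.0, 91.7]
force: [0.7, 0.4, -1.2]
gripper_width: 91.2
9 [430.6975149   22.49098857 138.90938118]
```

View pics/side1.png

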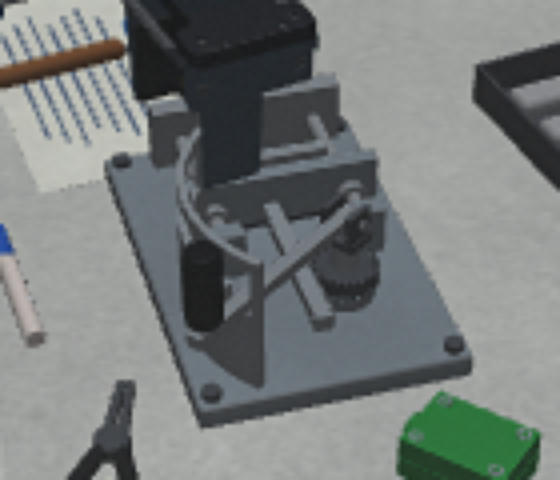

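```bash
python3 -m pendant '[{"xyz":[-0.035,0.020,0],"roll":10.5,"jaw":0.1},{"xyz":[-0.070,0.041,0],"roll":21,"jaw":0.1},{"xyz":[-0.105,0.062,0.01],"roll":31.5,"jaw":0.1},{"xyz":[-0.140,0.083,0.02],"roll":42,"jaw":0.1},{"xyz":[-0.175,0.104,0.04],"roll":52.5,"jaw":0.1},{"xyz":[-0.210,0.125,0.06],"roll":63,"jaw":0.1},{"xyz":[-0.245,0.146,0.07],"roll":73.5,"jaw":0.1},{"xyz":[-0.2775,0.165,0.08],"roll":84,"jaw":0.1}]'
python3 -m pendant '[{"xyz":[0,0,0],"roll":8,"jaw":0.1},{"xyz":[0,0,0],"roll":8,"jaw":0.1},{"xyz":[0,0,0],"roll":8,"jaw":0.1},{"xyz":[0,0,0],"roll":8,"jaw":0.1},{"xyz":[0,0,0],"roll":8,"jaw":0.1},{"xyz":[0,0,0],"roll":8,"jaw":0.1},{"xyz":[0,0,0],"roll":8,"jaw":0.1},{"xyz":[0,0,0],"roll":8,"jaw":0.1}]'
python3 - <<'E'
from h import *
K,T=pose("wrist");im,d=env.grab_frame("wrist");cv2.imwrite("pics/w2.png",im);P=cloud(K,T,d)
m=(abs(P[...,2]-36)<6)&(d>0)&(abs(P[...,0]-615)<50)&(abs(P[...,1]+225)<55)&(im.max(2)<110)
q=P[m];print(m.sum(),q.mean(0),cv2.minAreaRect(np.ascontiguousarray(q[:,:2],np.float32)))
print(np.percentile(q[:,:2],[1,99],axis=0))
im,d=env.grab_frame("top");K,T=pose("top");P=cloud(K,T,d)
m=(im.max(2)<60)&(d>0)&(abs(np.hypot(P[...,0]-579,P[...,1]-90)-155)<30)&(P[...,2]>125)&(P[...,2]<200)
print("grip top",m.sum(),P[m].mean(0) if m.any() else None)
m=(d>0)&(abs(P[...,2]-36)<6)&(abs(P[...,0]-615)<50)&(abs(P[...,1]+225)<55)
E
```

```text
time_s: 8.25
ee_pos: [614.7, -251.0, 139.5]
ee_rot: [-179.9, 0.1, 7.8]
force: [-0.1, -0.1, 0.2]
gripper_width: 81.9
time_s: 9.25
ee_pos: [614.6, -249.9, 141.1]
ee_rot: [-180.0, 0.0, 0.0]
force: [-0.1, -0.7, 0.2]
gripper_width: 81.9
4394 [ 615.58652145 -224.58862811   35.30770637] ((615.52978515625, -228.61605834960938), (55.29377365112305, 83.34141540527344), 1.4712111949920654)
[[ 588.60148734 -264.44985558]
 [ 642.74002118 -187.6432109 ]]
grip top 96 [440.65668067  22.27219515 157.77687091]
```

View pics/w2.png

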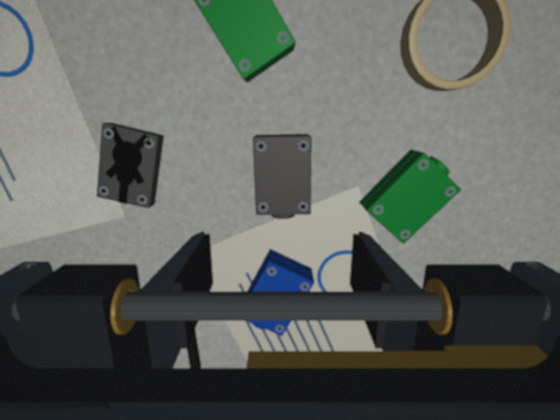

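```bash
python3 -m pendant '[{"xyz":[0.001,0.001,0.04],"roll":0,"jaw":0.1},{"xyz":[0.001,0.001,0.08],"roll":0,"jaw":0.1},{"xyz":[0.001,0.001,0.11],"roll":0,"jaw":0.1},{"xyz":[0.001,0.001,0.13],"roll":0,"jaw":0.1},{"xyz":[0.001,0.001,0.1375],"roll":0,"jaw":0.1},{"xyz":[0.001,0.001,0.1375],"roll":0,"jaw":0.3},{"xyz":[0.001,0.001,0.1375],"roll":0,"jaw":0.5},{"xyz":[0.001,0.001,0.1375],"roll":0,"jaw":0.5}]' 7
```

```text
time_s: 10.35
ee_pos: [616.3, -251.2, 4.7]
ee_rot: [180.0, -0.1, 0.0]
force: [0.0, 0.0, 1.3]
gripper_width: 56.1
```

```bash
python3 -m pendant '[{"xyz":[0,-0.0035,-0.0085],"roll":0,"jaw":0.5},{"xyz":[0,-0.008,-0.0165],"roll":0,"jaw":0.5},{"xyz":[0,-0.0135,-0.0235],"roll":0,"jaw":0.5},{"xyz":[0,-0.020,-0.030],"roll":0,"jaw":0.5},{"xyz":[0,-0.027,-0.0355],"roll":0,"jaw":0.5},{"xyz":[0,-0.035,-0.040],"roll":0,"jaw":0.5},{"xyz":[0,-0.043,-0.0435],"roll":0,"jaw":0.5},{"xyz":[0,-0.0517,-0.0456],"roll":0,"jaw":0.5}]'
python3 - <<'E'
from h import *
im,d=env.grab_frame("side")
s=env.state();K,T=pose("side");p=proj(K,T,s["ee_pos"])[0].astype(int);print(p,s["gripper_width"],s["force"])
y0=max(0,p[1]-70);x0=max(0,p[0]-70)
cv2.imwrite("pics/side2.png",cv2.resize(im[y0:y0+140,x0:x0+140],None,fx=4,fy=4))
E
```

```text
time_s: 11.35
ee_pos: [615.7, -198.6, 49.4]
ee_rot: [-180.0, -0.0, 0.0]
force: [0.1, 0.3, -2.9]
gripper_width: 55.8
[349 257] 55.817930427944404 [-0.32701083  0.43482773 -3.18247535]
```

View pics/side2.png

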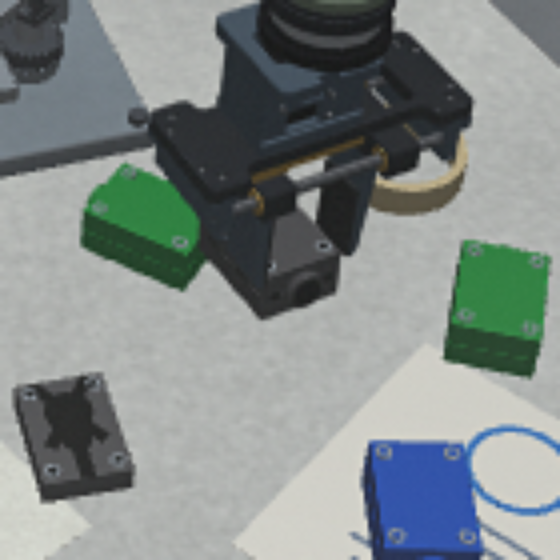

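The mould is held stiffly and came up flat, so it did not swing. I'll go back over clear table and ease the grip so that it swings.

```bash
python3 -m pendant '[{"xyz":[0,0.010,0.003],"roll":0,"jaw":0.5},{"xyz":[0,0.02,0.006],"roll":0,"jaw":0.5},{"xyz":[0,0.03,0.010],"roll":0,"jaw":0.5},{"xyz":[0,0.04,0.014],"roll":0,"jaw":0.5},{"xyz":[0,0.05,0.018],"roll":0,"jaw":0.5},{"xyz":[0,0.05,0.018],"roll":0,"jaw":0.5},{"xyz":[0,0.05,0.018],"roll":0,"jaw":0.5},{"xyz":[0,0.05,0.018],"roll":0,"jaw":0.5}]' 4.5
python3 - <<'E'
from h import *
im,d=env.grab_frame("top");K,T=pose("top");P=cloud(K,T,d)
im2,d2=env.grab_frame("side");K2,T2=pose("side");Q=cloud(K2,T2,d2)
for n,i,c,dd in(("top",im,P,d),("side",im2,Q,d2)):
    m=(dd>0)&(abs(c[...,0]-615)<22)&(c[...,1]>-320)&(c[...,1]<-140)&(c[...,2]>8)&(c[...,2]<60)&(i.max(2)<110)
    q=c[m]; b=np.round(q[:,1],-1)
    print(n,[(y,round(q[b==y,2].max()),int((b==y).sum())) for y in np.unique(b)])
E
```

```text
time_s: 12.4
ee_pos: [615.7, -249.4, 31.8]
ee_rot: [180.0, -0.0, 0.0]
force: [-1.4, -1.5, 0.1]
gripper_width: 55.8
top [(np.float64(-220.0), 47, 9), (np.float64(-210.0), 48, 36), (np.float64(-200.0), 43, 60), (np.float64(-190.0), 38, 30)]
side [(np.float64(-320.0), 31, 3), (np.float64(-280.0), 56, 47), (np.float64(-270.0), 60, 103), (np.float64(-260.0), 60, 21), (np.float64(-250.0), 60, 21), (np.float64(-240.0), 58, 23), (np.float64(-230.0), 53, 18), (np.float64(-220.0), 49, 11), (np.float64(-210.0), 45, 2)]
```

```bash
python3 -m pendant '[{"xyz":[0,-0.0075,-0.005],"roll":0,"jaw":0.5},{"xyz":[0,-0.0158,-0.0096],"roll":0,"jaw":0.5},{"xyz":[0,-0.0235,-0.0128],"roll":0,"jaw":0.5},{"xyz":[0,-0.0327,-0.0152],"roll":0,"jaw":0.5},{"xyz":[0,-0.0422,-0.0163],"roll":0,"jaw":0.5},{"xyz":[0,-0.0505,-0.0162],"roll":0,"jaw":0.5},{"xyz":[0,-0.060,-0.0149],"roll":0,"jaw":0.5},{"xyz":[0,-0.068,-0.0131],"roll":0,"jaw":0.5}]'
python3 - <<'E'
from h import *
im,d=env.grab_frame("side")
s=env.state();K,T=pose("side");p=proj(K,T,s["ee_pos"])[0].astype(int);print(p,s["ee_pos"],s["gripper_width"],s["force"])
y0=p[1]-60;x0=p[0]-60
cv2.imwrite("pics/side3.png",cv2.resize(im[y0:y0+120,x0:x0+120],None,fx=5,fy=5))
E
```

```text
time_s: 13.5
ee_pos: [615.6, -178.9, 45.2]
ee_rot: [-179.9, -0.0, 0.0]
force: [-2.0, 1.4, 4.9]
gripper_width: 56.0
[345 253] [ 615.42832152 -177.7218386    44.82219337] 55.55403523959253 [-2.22185017  2.50168324  5.6406611 ]
```

View pics/side3.png

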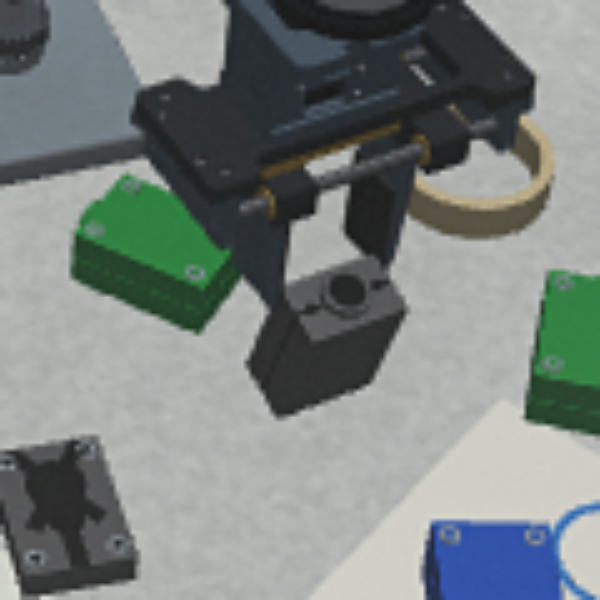

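```bash
cat > tilt.py <<'E'
from h import *
def run(x,y,zmin=8,zmax=95,show=1):
    im,d=env.grab_frame("side");K,T=pose("side");Q=cloud(K,T,d);s=env.state()
    ok=(d>0)&(abs(Q[...,0]-x)<27)&(abs(Q[...,1]-y)<60)&(im.max(2)<130)&(Q[...,2]>zmin)
    m=ok&(Q[...,2]<zmax)
    n,l,st,c=cv2.connectedComponentsWithStats(cv2.erode(m.astype(np.uint8),np.ones((2,2))))
    q=Q[l>0]
    # front face (towards -y): per height band lowest y
    b=np.round(q[:,2]/10)*10
    for z in np.unique(b):
        k=q[b==z]; 
        if len(k)>8: print(int(z),len(k),"y p10/50/90",np.percentile(k[:,1],[10,50,90]).round(1),"x",np.percentile(k[:,0],[2,98]).round(1))
    print(s["ee_pos"].round(1),s["force"].round(1))
if __name__=="__main__":
    import sys; run(float(sys.argv[1]),float(sys.argv[2]),*map(float,sys.argv[3:]))
E
python3 tilt.py 615 -185
```

```text
10 18 y p10/50/90 [-210.  -208.4 -127.8] x [594.6 635.9]
20 29 y p10/50/90 [-211.9 -210.3 -209. ] x [593.9 640.9]
30 31 y p10/50/90 [-214.1 -212.9 -211.4] x [594.1 638.4]
40 29 y p10/50/90 [-217.2 -215.4 -214.2] x [593.9 639.7]
50 27 y p10/50/90 [-218.7 -217.3 -216.2] x [596.2 639.4]
60 30 y p10/50/90 [-221.4 -219.7 -218.2] x [593.2 639.3]
70 42 y p10/50/90 [-223.4 -221.8 -219.9] x [594.  641.5]
80 147 y p10/50/90 [-221.6 -212.9 -198.3] x [591.7 638.9]
90 45 y p10/50/90 [-214.9 -206.9 -201.8] x [603.4 628. ]
[ 615.5 -178.1   44.9] [-1.5  0.7  6.6]
```

```bash
python3 -m pendant '[{"xyz":[0,-0.002,0.001],"roll":0,"jaw":0.5},{"xyz":[0,-0.004,0.0025],"roll":0,"jaw":0.5},{"xyz":[0,-0.006,0.004],"roll":0,"jaw":0.5},{"xyz":[0,-0.008,0.005],"roll":0,"jaw":0.5},{"xyz":[0,-0.010,0.0065],"roll":0,"jaw":0.5},{"xyz":[0,-0.011,0.008],"roll":0,"jaw":0.5},{"xyz":[0,-0.011,0.009],"roll":0,"jaw":0.5},{"xyz":[0,-0.011,0.009],"roll":0,"jaw":0.5}]' 4; python3 tilt.py 615 -185
```

```text
time_s: 14.6
ee_pos: [615.1, -167.5, 35.6]
ee_rot: [-179.8, 0.1, -0.0]
force: [-2.6, 3.1, 5.0]
gripper_width: 55.8
10 29 y p10/50/90 [-207.7 -206.5 -205.1] x [593.9 639. ]
20 40 y p10/50/90 [-208.2 -206.4 -205.2] x [591.8 640.4]
30 38 y p10/50/90 [-208.7 -207.6 -206. ] x [593.2 640.8]
40 41 y p10/50/90 [-209.  -207.8 -206.5] x [594.1 640.3]
50 40 y p10/50/90 [-210.  -208.4 -206.6] x [591.3 640.7]
60 42 y p10/50/90 [-210.9 -209.3 -207.6] x [595.3 639.2]
70 37 y p10/50/90 [-211.9 -209.5 -206.7] x [593.7 638.9]
80 166 y p10/50/90 [-209.9 -199.7 -185.7] x [590.4 639.2]
90 24 y p10/50/90 [-203.4 -193.1 -188.3] x [603.8 625.3]
[ 615.1 -167.5   35.6] [-1.   2.8  5.4]
```

```bash
python3 -m pendant '[{"xyz":[0,0,0],"roll":0,"jaw":0.1},{"xyz":[0,0,0],"roll":0,"jaw":0.1},{"xyz":[0,0,0],"roll":0,"jaw":0.1},{"xyz":[0,0,0],"roll":0,"jaw":0.1},{"xyz":[0,0,-0.03],"roll":0,"jaw":0.1},{"xyz":[0,0,-0.07],"roll":0,"jaw":0.1},{"xyz":[0,0,-0.1],"roll":0,"jaw":0.1},{"xyz":[0,0,-0.1],"roll":0,"jaw":0.1}]'; python3 tilt.py 615 -185
python3 - <<'E'
from h import *
def face(n,p0):
    K,T=pose(n);im,d=env.grab_frame(n);P=cloud(K,T,d)
    m=(abs(P[...,2]-78)<5)&(d>0)&(abs(P[...,0]-615)<50)&(abs(P[...,1]+188)<50)&(im.max(2)<110)
    q=P[m];print(n,m.sum(),q.mean(0),cv2.minAreaRect(np.ascontiguousarray(q[:,:2],np.float32)),np.percentile(q[:,:2],[1,99],axis=0).round(1).tolist())
    return im
cv2.imwrite("pics/w3.png",face("wrist",0)); face("top",0); face("side",0)
E
```

```text
time_s: 15.65
ee_pos: [617.4, -170.8, 138.0]
ee_rot: [179.9, -0.3, -0.0]
force: [-0.6, -0.1, -1.2]
gripper_width: 82.4
10 18 y p10/50/90 [-206.8 -204.8 -203.8] x [595.1 639.6]
20 40 y p10/50/90 [-207.1 -205.5 -204. ] x [592.9 641.6]
30 42 y p10/50/90 [-207.4 -205.4 -203.6] x [595.4 639.6]
40 41 y p10/50/90 [-208.1 -205.8 -204.2] x [593.3 641.1]
50 38 y p10/50/90 [-207.5 -205.6 -203.2] x [592.9 640.3]
60 44 y p10/50/90 [-207.1 -205.8 -203.3] x [591.7 639.2]
70 45 y p10/50/90 [-207.  -205.4 -203.4] x [593.4 639. ]
80 165 y p10/50/90 [-205.4 -195.2 -181.5] x [589.8 638.6]
90 20 y p10/50/90 [-199.4 -191.1 -183.8] x [603.8 623.2]
[ 616.  -170.4  135.9] [ 0.2 -0.  -0.4]
wrist 1870 [ 614.6156079  -185.78939107   77.77894962] ((614.6187744140625, -187.94850158691406), (55.6679801940918, 35.93207550048828), 1.137017011642456) [[587.4, -205.3], [642.0, -170.4]]<stdin>:5: RuntimeWarning: Mean of empty slice.
  ret = um.true_divide(
Traceback (most recent call last):
IndexError: index -1 is out of bounds for axis 0 with size 0
```

```bash
python3 -m pendant '[{"xyz":[-0.001,0.0175,0.01],"roll":0,"jaw":0.1},{"xyz":[-0.001,0.0175,0.03],"roll":0,"jaw":0.1},{"xyz":[-0.001,0.0175,0.06],"roll":0,"jaw":0.1},{"xyz":[-0.001,0.0175,0.09],"roll":0,"jaw":0.1},{"xyz":[-0.001,0.0175,0.097],"roll":0,"jaw":0.1},{"xyz":[-0.001,0.0175,0.097],"roll":0,"jaw":0.3},{"xyz":[-0.001,0.0175,0.097],"roll":0,"jaw":0.5},{"xyz":[-0.001,0.0175,0.097],"roll":0,"jaw":0.5}]' 20
```

```text
time_s: 16.8
ee_pos: [615.3, -188.0, 39.5]
ee_rot: [180.0, -0.1, 0.0]
force: [-0.6, 0.2, 1.6]
gripper_width: 55.7
```

```bash
python3 -m pendant '[{"xyz":[0,0,0],"roll":0,"jaw":0.5},{"xyz":[0,0,-0.015],"roll":0,"jaw":0.5},{"xyz":[0,0,-0.045],"roll":0,"jaw":0.5},{"xyz":[0,0,-0.08],"roll":0,"jaw":0.5},{"xyz":[0,0,-0.12],"roll":3,"jaw":0.5},{"xyz":[0,0,-0.15],"roll":6,"jaw":0.5},{"xyz":[0,0,-0.17],"roll":9,"jaw":0.5},{"xyz":[0,0,-0.18],"roll":9,"jaw":0.5}]'
python3 - <<'E'
from h import *
im,d=env.grab_frame("top");K,T=pose("top");P=cloud(K,T,d)
np.save("top1.npy",d); cv2.imwrite("pics/top1.png",im)
for nm in("top0.npy","top1.npy"):
    d=np.load(nm);P=cloud(K,T,d);th=np.radians(-8.8);o=np.array([585,258.3])
    L=(P[...,:2]-o)@np.array([[np.cos(th),-np.sin(th)],[np.sin(th),np.cos(th)]])
    z=P[...,2]
    for n,m in(("fixed",(abs(z-72)<5)&(L[...,1]>8)&(L[...,1]<50)&(abs(L[...,0])<95)),("press",(abs(z-70)<5)&(L[...,1]<-5)&(L[...,1]>-75)&(abs(L[...,0])<60)&(d>0))):
        m&=d>0;q=L[m]; 
        if len(q)<10: print(n,len(q));continue
        f=np.polyfit(q[:,0],q[:,1],1);print(nm,n,len(q),"x",np.percentile(q[:,0],[1,99]).round(1),"y",np.percentile(q[:,1],[2,50,98]).round(1),"slope deg",np.degrees(f[0]).round(2))
    m=(abs(z-20)<5)&(d>0)&(L[...,0]>-130)&(L[...,0]<110)&(L[...,1]>-275)&(L[...,1]<65);q=L[m];print("base",cv2.minAreaRect(np.ascontiguousarray(q,np.float32)))
s=env.state();print(s["ee_pos"],s["gripper_width"],s["force"])
E
```

```text
time_s: 17.8
ee_pos: [614.8, -187.7, 220.1]
ee_rot: [180.0, -0.1, -8.9]
force: [0.4, -0.3, -2.8]
gripper_width: 56.0
top0.npy fixed 385 x [-72.8  73.9] y [17.7 26.3 35.6] slope deg -0.32
top0.npy press 383 x [-57.8  57.1] y [-50.8 -39.  -16. ] slope deg -0.21
base ((-9.811004638671875, -104.94549560546875), (299.7612609863281, 199.85397338867188), 89.6765365600586)
top1.npy fixed 386 x [-72.8  74.1] y [17.7 26.4 35.8] slope deg -0.39
top1.npy press 313 x [-57.   56.2] y [-74.7 -64.6 -44.1] slope deg 0.04
base ((-9.732147216796875, -104.51092529296875), (300.19671630859375, 200.49533081054688), 89.78326416015625)
[ 615.15128631 -187.81228041  220.67215445] 55.63963812243191 [ 0.23118213  0.07674839 -2.17191932]
```

```bash
python3 -m pendant '[{"xyz":[-0.005,-0.020,0],"roll":0,"jaw":0.5},{"xyz":[-0.013,-0.055,0],"roll":0,"jaw":0.5},{"xyz":[-0.023,-0.1,0],"roll":0,"jaw":0.5},{"xyz":[-0.035,-0.15,0],"roll":0,"jaw":0.5},{"xyz":[-0.047,-0.2,0],"roll":0,"jaw":0.5},{"xyz":[-0.058,-0.25,0],"roll":0,"jaw":0.5},{"xyz":[-0.069,-0.3,0],"roll":0,"jaw":0.5},{"xyz":[-0.081,-0.35,0],"roll":0,"jaw":0.5}]'
python3 -m pendant '[{"xyz":[-0.010,-0.045,0],"roll":0,"jaw":0.5},{"xyz":[-0.016,-0.070,0],"roll":0,"jaw":0.5},{"xyz":[-0.0184,-0.0819,0],"roll":0,"jaw":0.5},{"xyz":[-0.0184,-0.0819,0.02],"roll":0,"jaw":0.5},{"xyz":[-0.0184,-0.0819,0.05],"roll":0,"jaw":0.5},{"xyz":[-0.0184,-0.0819,0.075],"roll":0,"jaw":0.5},{"xyz":[-0.0184,-0.0819,0.085],"roll":0,"jaw":0.5},{"xyz":[-0.0184,-0.0819,0.085],"roll":0,"jaw":0.5}]'
python3 - <<'E'
from h import *
im,d=env.grab_frame("side");s=env.state();K,T=pose("side");print(s["ee_pos"],s["gripper_width"],s["force"])
p=proj(K,T,s["ee_pos"])[0].astype(int);y0=max(0,p[1]-60);x0=p[0]-75
cv2.imwrite("pics/side4.png",cv2.resize(im[y0:y0+120,x0:x0+150],None,fx=5,fy=5))
E
```

```text
time_s: 18.85
ee_pos: [587.5, 173.2, 217.0]
ee_rot: [180.0, 0.2, -8.9]
force: [0.8, 0.0, -3.1]
gripper_width: 55.4
time_s: 19.85
ee_pos: [583.6, 254.0, 132.8]
ee_rot: [180.0, 0.1, -9.0]
force: [0.1, -0.1, -2.6]
gripper_width: 55.7
[584.27650301 254.39699099 133.88889255] 55.94079119376402 [-0.72339929 -0.41299902 -1.47550677]
```

View pics/side4.png

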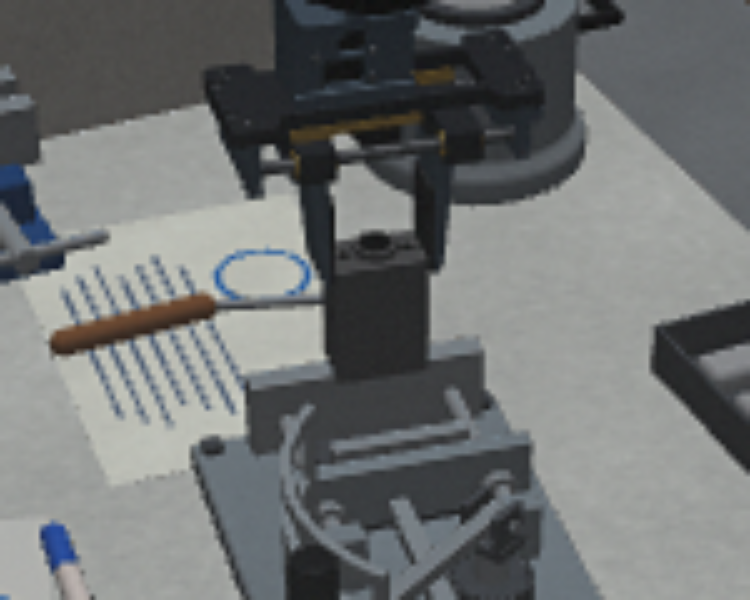

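The mould hangs upright over the seat, just in front of the fixed plate. The press plate is back and the lever is open. Lowering it now.

```bash
python3 -m pendant '[{"xyz":[0,0,0.015],"roll":0,"jaw":0.5},{"xyz":[0,0,0.032],"roll":0,"jaw":0.5},{"xyz":[0,0,0.046],"roll":0,"jaw":0.5},{"xyz":[0,0,0.056],"roll":0,"jaw":0.5},{"xyz":[0,0,0.062],"roll":0,"jaw":0.5},{"xyz":[0,0,0.066],"roll":0,"jaw":0.5},{"xyz":[0,0,0.068],"roll":0,"jaw":0.5},{"xyz":[0,0,0.068],"roll":0,"jaw":0.5}]'; python3 -c "
from h import *
print(env.state()['ee_pos'],env.state()['force'])"
```

```text
time_s: 20.9
ee_pos: [584.1, 254.5, 65.6]
ee_rot: [-180.0, -0.0, -9.0]
force: [-0.6, 1.2, -2.3]
gripper_width: 56.0
[584.09172194 254.46106276  65.57224613] [-0.58895464  1.23085279 -2.31882743]
```

Still hanging, about 1–2 mm above the bed.

```bash
python3 -m pendant '[{"xyz":[0,0,0.0005],"roll":0,"jaw":0.5},{"xyz":[0,0,0.001],"roll":0,"jaw":0.5},{"xyz":[0,0,0.0015],"roll":0,"jaw":0.5},{"xyz":[0,0,0.002],"roll":0,"jaw":0.5},{"xyz":[0,0,0.0025],"roll":0,"jaw":0.5},{"xyz":[0,0,0.0025],"roll":0,"jaw":0.5},{"xyz":[0,0,0.0025],"roll":0,"jaw":0.5},{"xyz":[0,0,0.0025],"roll":0,"jaw":0.5}]'
```

```text
time_s: 21.9
ee_pos: [584.1, 254.6, 64.6]
ee_rot: [-180.0, -0.1, -9.0]
force: [-2.7, -1.0, 6.2]
gripper_width: 56.1
```

```bash
python3 -m pendant '[{"xyz":[0,0,0],"roll":0,"jaw":0.3},{"xyz":[0,0,0],"roll":0,"jaw":0.15},{"xyz":[0,0,0],"roll":0,"jaw":0.15},{"xyz":[0,0,0],"roll":0,"jaw":0.15},{"xyz":[0,0,-0.02],"roll":0,"jaw":0.15},{"xyz":[0,0,-0.06],"roll":0,"jaw":0.15},{"xyz":[0,0,-0.11],"roll":0,"jaw":0.15},{"xyz":[0,0,-0.15],"roll":0,"jaw":0.15}]'
python3 - <<'E'
from h import *
s=env.state();print(s["ee_pos"],s["ee_rot"],s["qpos"].round(1))
K,T=pose("wrist");im,d=env.grab_frame("wrist");cv2.imwrite("pics/w4.png",im);P=cloud(K,T,d)
th=np.radians(-9.1);o=np.array([585,258.3]);L=(P[...,:2]-o)@np.array([[np.cos(th),-np.sin(th)],[np.sin(th),np.cos(th)]])
m=(abs(P[...,2]-103)<5)&(d>0)&(abs(L[...,0])<45)&(abs(L[...,1])<40)
q=L[m];print(m.sum(),q.mean(0),cv2.minAreaRect(np.ascontiguousarray(q,np.float32)))
E
```

```text
time_s: 22.9
ee_pos: [584.3, 254.5, 214.9]
ee_rot: [-179.9, -0.1, -9.0]
force: [0.5, 0.7, 0.1]
gripper_width: 77.5
[584.28199078 254.53536156 214.94323928] [-1.79944685e+02 -8.06615395e-02 -8.99479677e+00] [22.5 23.1 78.   0.  78.8 31.5]
1412 [-1.16665822 -2.01339874] ((-1.1280879974365234, -3.1992740631103516), (56.017189025878906, 35.137351989746094), 0.11817564815282822)
```

View pics/w4.png

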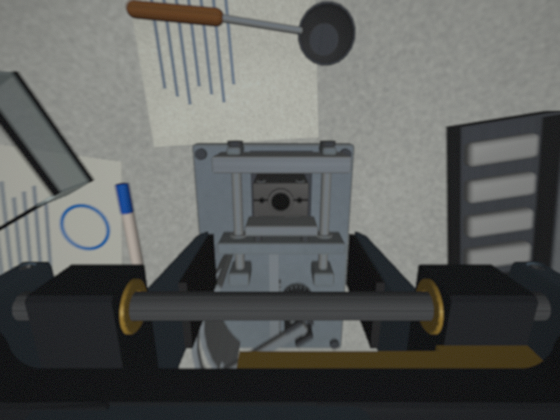

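```bash
python3 -m pendant '[{"xyz":[-0.014,0.034,0],"roll":-10.5,"jaw":0.1},{"xyz":[-0.028,0.068,0],"roll":-21,"jaw":0.1},{"xyz":[-0.042,0.102,0],"roll":-31.5,"jaw":0.1},{"xyz":[-0.056,0.136,0],"roll":-42,"jaw":0.1},{"xyz":[-0.070,0.170,0],"roll":-52.5,"jaw":0.1},{"xyz":[-0.084,0.204,0],"roll":-63,"jaw":0.1},{"xyz":[-0.098,0.236,0],"roll":-73.5,"jaw":0.1},{"xyz":[-0.1055,0.252,0],"roll":-84,"jaw":0.1}]'
python3 -m pendant '[{"xyz":[0,0,0],"roll":-10.5,"jaw":0.1},{"xyz":[0,0,0],"roll":-21,"jaw":0.1},{"xyz":[0,0,0],"roll":-31.5,"jaw":0.1},{"xyz":[0,0,0],"roll":-41,"jaw":0.1},{"xyz":[0,0,0.02],"roll":-41,"jaw":0.1},{"xyz":[0,0,0.03],"roll":-41,"jaw":0.1},{"xyz":[0,0,0.03],"roll":-41,"jaw":0.1},{"xyz":[0,0,0.03],"roll":-41,"jaw":0.1}]'
python3 - <<'E'
from h import *
K,T=pose("wrist");im,d=env.grab_frame("wrist");P=cloud(K,T,d);print(env.state()["ee_pos"])
m=(abs(P[...,2]-159)<5)&(d>0)&(np.hypot(P[...,0]-441,P[...,1]-22)<25)&(im.max(2)<60)
q=P[m];print(m.sum(),q.mean(0),cv2.minEnclosingCircle(np.ascontiguousarray(q[:,:2],np.float32)))
E
```

```text
time_s: 23.95
ee_pos: [439.3, 20.8, 212.8]
ee_rot: [180.0, 0.0, 75.3]
force: [-0.1, 0.2, 0.4]
gripper_width: 82.3
time_s: 24.95
ee_pos: [440.8, 22.0, 183.3]
ee_rot: [179.9, 0.0, 116.0]
force: [0.6, 0.9, 0.1]
gripper_width: 81.9
[440.87542903  22.00439775 183.41143264]
825 [440.46919502  20.95130467 158.81324679] ((440.9327697753906, 21.37430763244629), 12.712820053100586)
```

```bash
python3 -m pendant '[{"xyz":[0,0,0.02],"roll":0,"jaw":0.1},{"xyz":[0,0,0.04],"roll":0,"jaw":0.1},{"xyz":[0,0,0.055],"roll":0,"jaw":0.1},{"xyz":[0,0,0.0615],"roll":0,"jaw":0.1},{"xyz":[0,0,0.0615],"roll":0,"jaw":0.5},{"xyz":[0,0,0.0615],"roll":0,"jaw":1},{"xyz":[0,0,0.0615],"roll":0,"jaw":1},{"xyz":[0,0,0.0615],"roll":0,"jaw":1}]' 30
python3 -m pendant '[{"xyz":[0,0,0],"roll":0,"jaw":1},{"xyz":[0,0.001,-0.003],"roll":0,"jaw":1},{"xyz":[0,0.003,-0.007],"roll":0,"jaw":1},{"xyz":[0,0.005,-0.011],"roll":0,"jaw":1},{"xyz":[0,0.007,-0.015],"roll":0,"jaw":1},{"xyz":[0,0.009,-0.020],"roll":0,"jaw":1},{"xyz":[0,0.011,-0.0245],"roll":0,"jaw":1},{"xyz":[0,0.011,-0.0245],"roll":0,"jaw":1}]'
```

```text
time_s: 26.0
ee_pos: [440.6, 22.0, 121.7]
ee_rot: [180.0, 0.0, 116.0]
force: [-0.3, -0.8, 0.1]
gripper_width: 44.9
time_s: 27.0
ee_pos: [451.1, 27.3, 146.1]
ee_rot: [179.9, -0.0, 116.0]
force: [2.7, 1.9, -9.6]
gripper_width: 24.3
```

```bash
python3 -m pendant '[{"xyz":[0.0108,0.0005,0],"roll":4.3,"jaw":1},{"xyz":[0.0215,0.0018,0],"roll":8.6,"jaw":1},{"xyz":[0.0320,0.0039,0],"roll":12.9,"jaw":1},{"xyz":[0.0425,0.0067,0],"roll":17.2,"jaw":1},{"xyz":[0.0526,0.0103,0],"roll":21.5,"jaw":1},{"xyz":[0.0625,0.0146,0],"roll":25.8,"jaw":1},{"xyz":[0.0720,0.0195,0],"roll":30.1,"jaw":1},{"xyz":[0.0811,0.0251,0],"roll":34.4,"jaw":1}]'
python3 -m pendant '[{"xyz":[0.0108,0.0005,0],"roll":4.3,"jaw":1},{"xyz":[0.0215,0.0018,0],"roll":8.6,"jaw":1},{"xyz":[0.0320,0.0039,0],"roll":12.9,"jaw":1},{"xyz":[0.0425,0.0067,0],"roll":17.2,"jaw":1},{"xyz":[0.0526,0.0103,0],"roll":21.5,"jaw":1},{"xyz":[0.0625,0.0146,0],"roll":25.8,"jaw":1},{"xyz":[0.0720,0.0195,0],"roll":30.1,"jaw":1},{"xyz":[0.0811,0.0251,0],"roll":34.4,"jaw":1}]'
python3 - <<'E'
from h import *
s=env.state();p=s["ee_pos"];r=p[:2]-[579.4,90.3];print(p,s["force"],np.hypot(*r),np.degrees(np.arctan2(r[1],r[0])))
E
```

```text
time_s: 28.0
ee_pos: [437.1, 110.6, 145.6]
ee_rot: [-180.0, 0.1, 81.5]
force: [1.9, -0.4, -8.9]
gripper_width: 24.4
time_s: 29.0
ee_pos: [471.8, 187.4, 145.3]
ee_rot: [-179.8, 0.2, 47.1]
force: [-3.4, -0.1, -5.2]
gripper_width: 24.2
[471.80585138 187.36639946 145.34573166] [-3.40919194 -0.07082647 -5.22028609] 144.90820101406032 137.94470238116907
```

```bash
python3 -m pendant '[{"xyz":[0.0015,0,0],"roll":0,"jaw":1},{"xyz":[0.003,0,0],"roll":0,"jaw":1},{"xyz":[0.003,-0.001,0.004],"roll":0,"jaw":1},{"xyz":[0.003,-0.003,0.009],"roll":0,"jaw":1},{"xyz":[0.003,-0.006,0.014],"roll":0,"jaw":1},{"xyz":[0.003,-0.009,0.019],"roll":0,"jaw":1},{"xyz":[0.003,-0.011,0.0235],"roll":0,"jaw":1},{"xyz":[0.003,-0.011,0.0235],"roll":0,"jaw":1}]'
python3 - <<'E'
from h import *
s=env.state();p=s["ee_pos"];r=p[:2]-[579.4,90.3];print(p,s["force"],np.hypot(*r),np.degrees(np.arctan2(r[1],r[0])))
E
```

```text
time_s: 30.0
ee_pos: [466.3, 197.3, 123.8]
ee_rot: [-179.9, 0.0, 47.2]
force: [-7.1, 0.6, 5.1]
gripper_width: 24.6
[466.27276645 197.34970626 123.81945156] [-7.06544031  0.57923997  5.13735371] 155.7479071458777 136.5811295529084
```

```bash
python3 -m pendant '[{"xyz":[0,0,0],"roll":0,"jaw":0.6},{"xyz":[0,0,0],"roll":0,"jaw":0.2},{"xyz":[0,0,0],"roll":0,"jaw":0.2},{"xyz":[0,0,0],"roll":0,"jaw":0.2},{"xyz":[0,0,-0.02],"roll":0,"jaw":0.2},{"xyz":[0,0,-0.05],"roll":0,"jaw":0.2},{"xyz":[0,0,-0.09],"roll":0,"jaw":0.2},{"xyz":[0,0,-0.12],"roll":0,"jaw":0.2}]'
python3 -m pendant '[{"xyz":[0.01,-0.03,-0.01],"roll":0,"jaw":0.2},{"xyz":[0.03,-0.06,-0.01],"roll":0,"jaw":0.2},{"xyz":[0.06,-0.09,-0.01],"roll":0,"jaw":0.2},{"xyz":[0.09,-0.12,-0.01],"roll":0,"jaw":0.2},{"xyz":[0.12,-0.15,-0.01],"roll":0,"jaw":0.2},{"xyz":[0.14,-0.17,-0.01],"roll":0,"jaw":0.2},{"xyz":[0.14,-0.17,-0.01],"roll":0,"jaw":0.2},{"xyz":[0.14,-0.17,-0.01],"roll":0,"jaw":0.2}]'
python3 - <<'E'
from h import *
im,d=env.grab_frame("top");K,T=pose("top");P=cloud(K,T,d);ims,ds=env.grab_frame("side")
th=np.radians(-9.1);o=np.array([585,258.3]);L=(P[...,:2]-o)@np.array([[np.cos(th),-np.sin(th)],[np.sin(th),np.cos(th)]]);z=P[...,2]
m=(abs(z-103)<5)&(d>0)&(abs(L[...,0])<45)&(abs(L[...,1])<40);q=L[m]
print("mould top",m.sum(),np.median(z[m]),cv2.minAreaRect(np.ascontiguousarray(q,np.float32)))
m=(abs(z-70)<5)&(d>0)&(L[...,1]<-10)&(L[...,1]>-75)&(abs(L[...,0])<60);print("press y",np.percentile(L[m][:,1],[2,50,98]))
m=(im.max(2)<60)&(d>0)&(abs(np.hypot(P[...,0]-579,P[...,1]-90)-155)<30)&(z>140)&(z<175);print("grip",m.sum(),P[m].mean(0))
ref=cv2.imread("pics/top0.png");df=cv2.absdiff(ref,im).max(2)>40
n,l,st,c=cv2.connectedComponentsWithStats(df.astype(np.uint8));print([(s[:5].tolist()) for s in st[1:] if s[4]>25])
o2=np.vstack([cv2.resize(ims[90:280,150:420],(800,563))]);cv2.imwrite("pics/final.png",o2)
E
```

```text
time_s: 31.0
ee_pos: [468.5, 197.1, 244.1]
ee_rot: [179.9, -0.1, 47.2]
force: [0.1, -0.5, -0.7]
gripper_width: 72.8
time_s: 32.0
ee_pos: [438.3, 414.5, 252.2]
ee_rot: [180.0, 0.0, 47.2]
force: [0.2, -0.6, -0.6]
gripper_width: 72.7
mould top 224 103.61278780914347 ((-0.6781635284423828, 0.04320716857910156), (56.59231185913086, 36.84303283691406), 0.9159532785415649)
press y [-50.5779366  -39.1808479  -17.05269717]
grip 104 [463.79677451 192.82458861 157.83630696]
[[0, 154, 197, 266, 16872], [342, 179, 32, 22, 663], [40, 230, 16, 31, 213], [20, 246, 9, 10, 38], [0, 322, 69, 98, 2894], [257, 388, 19, 9, 71], [294, 400, 12, 12, 38], [36, 407, 25, 13, 82]]
```

View pics/final.png

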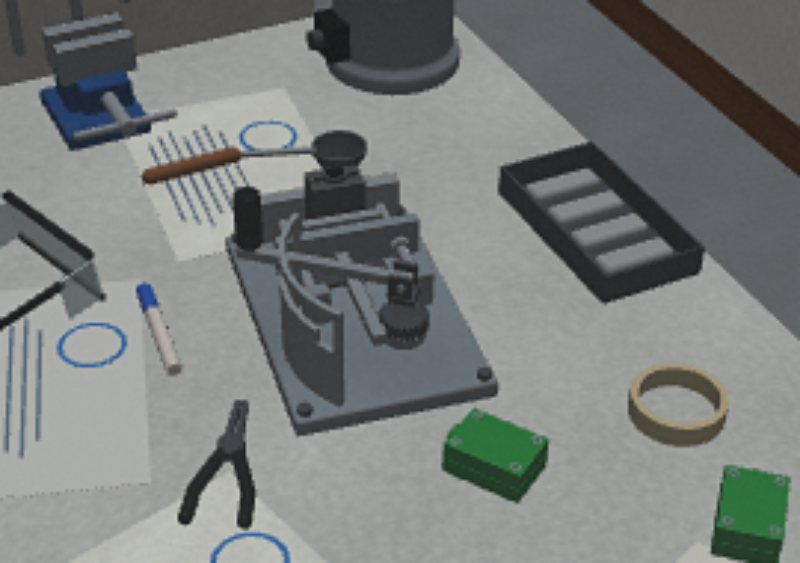

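```bash
python3 -c "
from workcell import env
print(env.job_done())"
```

```text
the job is handed in; nothing more can be done
None
```

The job is done and was handed in after about 32 s. I opened the clamp, stood the mould cup up on the table and let go of it. I then took it again, set it on the bed, and dropped the lever back into its first notch so the mould is held.

**Last checks:**
- **Mould:** it stands upright, cup up, against the fixed plate. Its top is at 103.6 mm, where 103 is expected, and its centre is about 1 mm off the seat.
- **Press plate:** its face measures about -17 mm. With the mould in place I expected about -18, and with nothing in the clamp -15.
- **Lever:** the grip is back at its parked position. Its top is at 157.8 mm, the same height as when parked at the start.
- **Other things:** the blocks, tape, pliers, marker, ladle and goggles look undisturbed. In the before/after comparison, the only clear change away from the arm and clamp is the mould's old spot. The arm's new position covers part of the picture, so I could not compare everything there.

**What went differently:**
- **First tilt:** the mould was gripped too firmly and came up flat instead of swinging. I eased the grip and pivoted it over its foot edge.
- **Slip in the fingers:** it slid sideways in the fingers by roughly 20 mm and stood about 13° off. I pressed it to within about 3°, and on release it settled flat.

No check of the final state failed.

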